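Bring the sprung scale to its line and hold the reading

TASK

Bring the sprung scale pan down to its line: add one suitable check weight from the stand beside the weight already on the pan, so that the pan's pointer comes level with the thick line on the reading post, and leave the other weight on the stand. Then pull the scale's spring-return hold slide out towards the front until its pointer is level with the blade of the mark, and keep holding it there: the program finishes while holding the slide, since it springs back when let go. Keep all the weights upright and do not disturb the label roll and the beaker that stand near by.

Things in the scene. Friction and masses are not known exactly. Their poses are not given: they have to be found in the camera images.
- scale: Bench scale, fixed: grey base plate 170 x 260 x 12 mm (x by y). Origin: centre of its underside on the table; its -x is its front, +y left, z up. Round steel pan (130 mm) centred 63 mm to +y, a flat reading post 120 mm high behind it; hold slide 72 mm to -y, and behind the slide a spring block (46 mm wide, top at 58 mm), its front face 45 mm to +x.
- pan (a joint): How far the pan has sunk, m: 0 empty, grows downwards, stop at 0.032. Its spring gives 8 mm for each 0.2 kg; 24 mm (0.024) brings its pointer level with the thick line.
- pan_centre (a point): Centre of the pan's flat top; its axes are the scale's. 75 mm above the table when empty, and sinking with the load. At the start one weight stands on the pan 31 mm to the scale's +y of this point; there is room for another 31 mm to the -y side.
- pan_pointer (a point): Tip of the small pointer that rises behind the pan and moves up and down beside the reading post.
- reading_line (a point): The thick dark line across the reading post (thin ticks above and below it), 81 mm above the table, at the edge where the pointer runs.
- weight_large: The large plain steel check weight, 0.4 kg (within 2 %): a cylinder 46 mm in diameter and 34 mm high, then an 8 mm high neck (12 mm) and a round grip knob 20 mm in diameter and 18 mm high; 60 mm high in all. Origin: centre of its underside, z up; the knob's middle is 51 mm above it. Starts upright on the stand or on the pan.
- weight_small_a: A small plain steel check weight, 0.2 kg (within 2 %): a cylinder 36 mm in diameter and 26 mm high, then an 8 mm high neck (12 mm) and a round grip knob 20 mm in diameter and 18 mm high; 52 mm high in all. Origin: centre of its underside, z up; the knob's middle is 43 mm above it. Starts upright on the stand or on the pan.
- weight_small_b: Another small check weight, the same as weight_small_a.
- stand: Aluminium stand, fixed: a bridge 140 x 75 mm (its x by y), its flat top 63 mm above the table. Origin: centre of its foot on the table, z up. Two of the three weights stand on it, 40 mm to its +x and -x; the third stands on the pan. Between stand and scale stands a fixed pile of sealed cups, up to 140 mm high: carry the weight over it.
- hold_slide (a joint): How far the hold slide is drawn out, m: 0 home, grows towards the scale's front (its -x), stop at 0.070. A spring pulls it home with about 4 N plus 1.2 N for each 10 mm.
- slide_grip (a point): Middle of the top of the slide's upright black grip; axes as the scale's. The grip is a plate 12 mm thick along the scale's x, 36 mm wide along y, from 34 to 90 mm above the table; it moves straight along the scale's -x. It can be pinched from above by its two broad faces (39 mm clear between it and the spring block when home).
- slide_pointer (a point): Tip of the small steel pointer on the right side (-y) of the grip, 44 mm above the table; it moves with the slide, and its x along the scale is that of the grip's middle.
- mark: The mark: a small steel rider with an upright 3 mm thick blade, set at a new place on the rail right of the slide each time; fixed, axes as the scale's. Origin: middle of its underside, 12 mm above the table, in the plane of the blade, which rises 44 mm. The slide is at the mark when the pointer's x in the mark's frame is 0.
- label_roll: Roll of labels lying flat, 81 mm across, 30 mm high; a bystander. Origin: centre of its underside.
- steel_beaker: Small steel beaker standing upright, 70 mm across, 69 mm high; a bystander. Origin: centre of its underside.

How it is judged:
By the outcome, as a careful person would: the job done as asked, in the order asked, and still so for the second after the job is handed in, while the arm keeps its last pose, push and grip.
It also fails if it takes over 45 s, if anything falls off the work surface, if the arm or the gripper's body presses on something with over 40 N, if the wrist force passes 120 N, or if a joint passes its speed limit or range.

ROBOT

A 6-joint arm with a two-finger parallel gripper is mounted at the origin on the work surface; the furniture and walls round the work are solid. World frame = base frame: x ahead of the robot, y to its left, z up, the work surface at z = 0. Lengths are in m, angles in degrees, forces in N, time in s.
With the tool pointing down it reaches from about 0.325 to 0.875 m from the base axis. Payload 4.4 kg.
Tool frame: the origin (TCP) lies on the centre line of the jaws, within the pads' length; the fingertips stand bot.finger_overhang ahead of it and the grasp point (between the pads) lies 11 mm behind it (bot.finger_overhang is the distance from the TCP to the fingertips, in m); z points along the fingers, x is the direction in which the jaws open and shut, and the axes are right-handed (so a half turn about z gives the same grasp; the last joint's range is limited). The gripper opens to 85 mm and grips with 20 to 120 N. Pads are 22 mm wide; open, the fingers measure 114 mm over their backs; the gripper's body (76 mm by 85 mm) begins 54 mm behind the grasp point. The pads swing forward as they close: fully open they stand 13 mm farther back than shut.
Start: joints at [-85.8, 11.837, 88.321, -0, 79.842, -8.623], TCP at [0.128, -0.561, 0.239] pointing down, gripper open.
Joint ranges: [-156.59, 156.59], [-49.26, 127.26], [12.9, 141.05], [-63.56, 243.56], [4.71, 150.69], [-161.64, 161.64]. Speed limits (degrees/s): [159.86, 159.86, 180, 180, 180, 180].

INTERFACE

Orientations are given as [roll, pitch, yaw] about the fixed x, y, z axes, in that order (R = Rz(yaw) Ry(pitch) Rx(roll)).
In Python, from cell import bot gives the robot as it stands.
- The arm moves only by the shell command python3 -m creep 'ROWS' [FORCE]. ROWS is text: rows parted by semicolons, each of 5 numbers parted by spaces: the closure, from 0 (fully open) to 1 (shut), then the shift along the tool's x, y, z in m, then the turn about the tool's z in rad. In form: fingers x y z yaw; .... A call has 1 to 8 rows; each row is the pose to reach, as a shift and turn from the pose commanded when the call began, along the tool's axes at that moment; what a row does not reach only later rows make up. A row lasts 1/12 s, in which the tool goes at most 41.7 mm and 7.16 degrees, less where a joint would pass 70% of its speed; a pose out of reach is approached as far as the arm can. A call with a gripper value outside its range is refused whole. The fingers move at their own pace and stop on an object; FORCE is the grip in N (left out, the last holds). Time passes only in rows, so rows that repeat a pose let the fingers close. It gives the time, the measured TCP pose, the force and the opening at its end, in the units of the state.
- bot.get_obs(): the state, without advancing time (a new reading comes with each control period).
- bot.camera(name): name is "scene" or "top" or "wrist"; returns a dict with "frame" (420x560x3 uint8, red, green, blue), "vertical_fov" (degrees; the focal length in pixels is half the picture's height over the tangent of half this angle, whatever the lens; pixels are square), "cx", "cy" (the principal point, pixels), "R" (3x3) and "t" (3): a world point X has camera coordinates R X + t. Camera axes: x right, y down, z forward; pixel columns grow to the right and rows downward; lengths in m; the calibration is good to about 2 mm. The wrist camera is an equidistant fisheye: a pixel r from the principal point sees the ray r / f radians off the axis. A picture is of the moment at which its call begins. There is no depth.
- bot.close_job(): hands the job in, once; it reports no verdict.
The state is a dict: "time": time; "qpos": joint angles; "joint_velocities": joint speeds; "effort": joint torques, N m; "tool_pos": TCP position; "tool_rot": TCP orientation; "force": force on the tool from outside, world axes, zero at the start; "ft_torque": the same for the moment, N m; "finger_gap": opening from 0.0 (shut) to 1.0 (fully open).
Only numpy, scipy, OpenCV 4.12 (cv2) and the standard library are available. Lean on these libraries where they do the work, as an engineer would, in place of code of your own. Each camera call takes 0.05 s, during which the arm holds its last target.

## Working session

There is one attempt and no reset: what is moved stays moved. The work goes in short steps, Python scripts to look and compute and a shell command to move; the robot and the scene stay as the last step left them, time stands still between calls to the robot, and variables do not carry over. Pictures are saved under pics/ and viewed, and the job is handed in when it is done.

```bash
mkdir -p pics; ls; python3 - <<'E'
from cell import bot
import cv2
print(bot.get_obs(), bot.finger_overhang)
for n in ["scene","top","wrist"]:
    c=bot.camera(n); cv2.imwrite(f"pics/a_{n}.png",c["frame"][:,:,::-1])
    print(n,c["vertical_fov"],c["cx"],c["cy"],c["R"],c["t"])
E
```

```text
pics
{'time': 0.0, 'qpos': array([-8.58012202e+01,  1.18856383e+01,  8.84044221e+01, -2.33122183e-04,
        7.98402567e+01, -8.62317014e+00]), 'joint_velocities': array([ 0.08749333, -0.01026543, -0.06017908,  0.01665026,  0.05262251,
        0.02283109]), 'effort': array([-7.95615665e-05, -3.83032966e+01, -2.91596657e+01, -2.88743440e-04,
        1.04793950e-02, -1.06956935e-05]), 'tool_pos': array([ 0.12753751, -0.55993092,  0.23811508]), 'tool_rot': array([-1.79980688e+02,  1.28878388e-01, -7.71779870e+01]), 'force': array([-0.3641662 , -0.01216178, -0.195817  ]), 'ft_torque': array([ 0.01370543, -0.02331399, -0.02647629]), 'finger_gap': 0.9978772675942345} 0.008
scene 43.7509805118409 277.1978631555186 199.20802576424202 [[-0.64538571 -0.76352614  0.02247486]
 [-0.43646713  0.34446663 -0.83116736]
 [ 0.62687617 -0.54623308 -0.5555679 ]] [0.31913792 0.25374573 1.15243467]
top 43.00478492523644 282.057317939734 195.49439509676142 [[-0.00239177 -0.99999598 -0.00152274]
 [-0.98765667  0.00260074 -0.15661272]
 [ 0.15661605  0.00112936 -0.98765892]] [0.05749881 0.47012802 1.79959839]
wrist 65.70646984690485 276.21302916577594 216.12406780004244 [[ 0.22192572 -0.97506104 -0.00222139]
 [-0.92262326 -0.21072676  0.32304883]
 [-0.31546043 -0.06964334 -0.94637969]] [-0.57444536 -0.04092081  0.38042671]
```

View pics/a_scene.png

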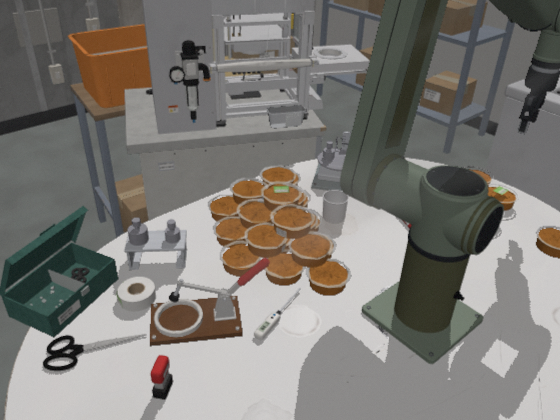

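View pics/a_top.png

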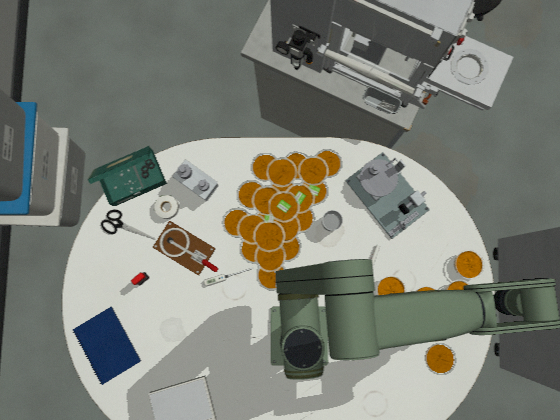

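View pics/a_wrist.png

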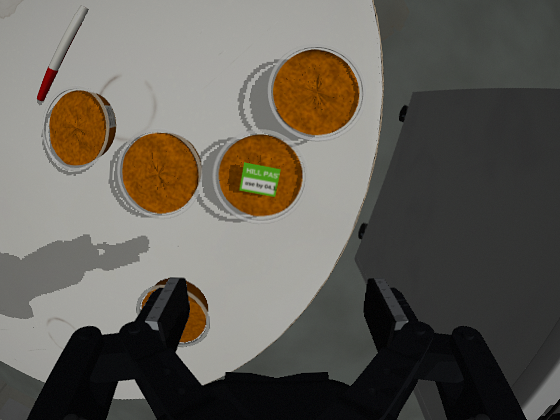

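The top view shows the stand at about (193,180) with two weights and the scale at about (385,195). The cup pile is between them, the beaker at (330,225) and the label roll at (165,207). Next I enlarge both areas.

```bash
python3 - <<'E'
import cv2,numpy as np
t=cv2.imread("pics/a_top.png"); s=cv2.imread("pics/a_scene.png")
a=cv2.resize(t[135:255,330:440],None,fx=5,fy=5,interpolation=cv2.INTER_CUBIC)
cv2.imwrite("pics/b1.png",a)
b=cv2.resize(t[140:240,140:240],None,fx=4,fy=4,interpolation=cv2.INTER_CUBIC)
c=cv2.resize(s[205:305,105:205],None,fx=4,fy=4,interpolation=cv2.INTER_CUBIC)
cv2.imwrite("pics/b2.png",np.hstack([b,c]))
E
```

```text
(no output)
```

View pics/b1.png

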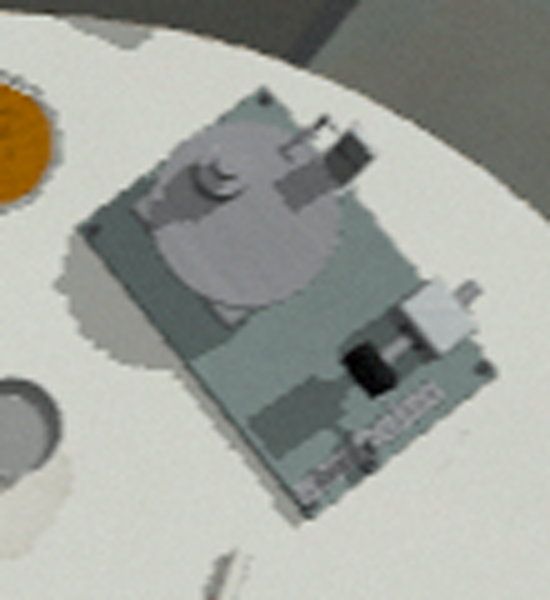

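View pics/b2.png

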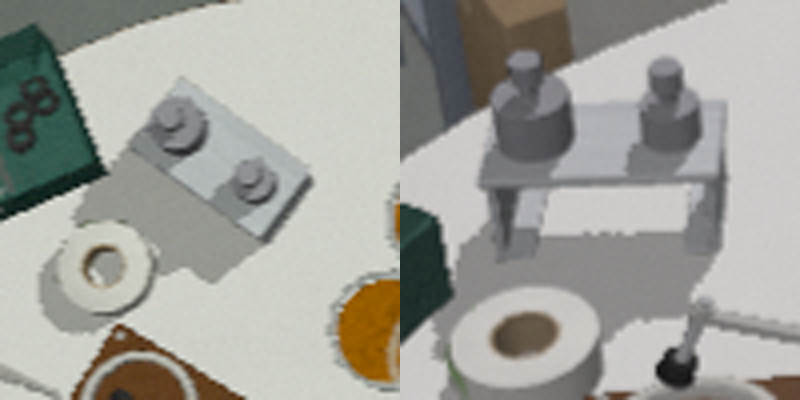

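```bash
cat > h.py <<'E'
import numpy as np,cv2
from cell import bot
def ray(c,u,v):
    f=c["frame"].shape[0]/2/np.tan(np.radians(c["vertical_fov"]/2))
    p=np.array([u-c["cx"],v-c["cy"]])
    if c.get("fish"):
        r=np.hypot(*p); th=r/f; d=np.r_[p/max(r,1e-9)*np.sin(th),np.cos(th)]
    else: d=np.r_[p/f,1]
    R=np.array(c["R"]); o=-R.T@c["t"]; d=R.T@d
    return o,d/np.linalg.norm(d)
def onz(c,u,v,z):
    o,d=ray(c,u,v); return o+d*(z-o[2])/d[2]
def tri(rs):
    A=sum(np.eye(3)-np.outer(d,d) for o,d in rs); b=sum((np.eye(3)-np.outer(d,d))@o for o,d in rs)
    return np.linalg.solve(A,b)
def proj(c,X):
    f=c["frame"].shape[0]/2/np.tan(np.radians(c["vertical_fov"]/2))
    q=np.array(c["R"])@np.array(X)+c["t"]
    if c.get("fish"):
        th=np.arctan2(np.hypot(q[0],q[1]),q[2]); n=q[:2]/np.hypot(q[0],q[1]); p=n*th*f
    else: p=q[:2]/q[2]*f
    return p+[c["cx"],c["cy"]]
def cam(n,save=None):
    c=bot.camera(n); c["fish"]=(n=="wrist")
    if save: cv2.imwrite(save,c["frame"][:,:,::-1])
    return c
E
python3 - <<'E'
from h import *
t=cam("top"); s=cam("scene")
P=[(265,92),(88,232),(305,505),(490,372)]
W=[onz(t,330+a/5,135+b/5,.012) for a,b in P]
for w in W: print(w)
for i in range(4): print(np.linalg.norm(W[i]-W[(i+1)%4]))
print("ctr",np.mean(W,0))
f=(W[0]-W[1]+W[3]-W[2]); print("yaw",np.degrees(np.arctan2(f[1],f[0])), np.degrees(np.arctan2(*(W[0]-W[3]+W[1]-W[2])[[1,0]]))-90)
for nm,a,b in [("L",(172,118),(525,62)),("S",(250,168),(664,66))]:
    r1=ray(t,140+a[0]/4,140+a[1]/4); r2=ray(s,105+(b[0]-400)/4,205+b[1]/4)
    print(nm,tri([r1,r2]), onz(t,140+a[0]/4,140+a[1]/4,.123 if nm=="L" else .115))
E
```

```text
[ 0.62403587 -0.30099825  0.012     ]
[ 0.52369446 -0.17365061  0.012     ]
[ 0.33174482 -0.31923131  0.012     ]
[ 0.42395317 -0.4510375   0.012     ]
0.16212902295021842
0.24091161679279288
0.16085786524219226
0.2500897124524055
ctr [ 0.47585708 -0.31122942  0.012     ]
yaw -53.38786968920201 -52.98113800123835
L [0.54684034 0.38648324 0.11820264] [0.54459933 0.38378702 0.123     ]
S [0.50530688 0.32100442 0.10960785] [0.50385704 0.3195878  0.115     ]
```

```bash
python3 -m creep '0.3 -0.11 -0.08 -0.02 -0.12; 0.3 -0.27 -0.19 -0.05 -0.8; 0.3 -0.27 -0.19 -0.05 -0.8; 0.3 -0.27 -0.19 -0.05 -0.8; 0.3 -0.27 -0.19 -0.05 -0.8; 0.3 -0.27 -0.19 -0.05 -0.8; 0.3 -0.27 -0.19 -0.05 -0.8; 0.3 -0.27 -0.19 -0.05 -0.8' 40
```

```text
time: 0.92
tool_pos: [0.2528, -0.2538, 0.2894]
tool_rot: [-180.0, -0.0, -31.3]
force: [1.2, -0.2, 0.5]
finger_gap: 0.704
```

```bash
python3 -m creep '0.3 0.06 -0.18 0 0; 0.3 0.06 -0.18 0 0; 0.3 0.06 -0.18 0 0; 0.3 0.06 -0.18 0 0; 0.3 0.06 -0.18 0 0; 0.3 0.02 -0.3 0 0; 0.3 0.02 -0.3 0 0; 0.3 0.02 -0.3 0 0' && python3 -m creep '0.3 -0.12 -0.34 0 0; 0.3 -0.12 -0.34 0 0; 0.3 -0.12 -0.34 0 0; 0.3 -0.12 -0.34 0 0; 0.3 -0.12 -0.34 0 0; 0.3 -0.12 -0.34 0 0; 0.3 -0.12 -0.34 0 0; 0.3 -0.12 -0.34 0 0'; python3 -m creep '0.3 0 0 0 0;0.3 0 0 0 0;0.3 0 0 0 0;0.3 0 0 0 0'
python3 - <<'E'
from h import *
c=cam("wrist","pics/c_wrist.png"); t=cam("top","pics/c_top.png")
E
```

```text
time: 1.58
tool_pos: [0.4257, -0.0096, 0.2892]
tool_rot: [-180.0, -0.0, -31.4]
force: [1.6, 0.4, -0.1]
finger_gap: 0.699
time: 2.25
tool_pos: [0.4941, 0.317, 0.2891]
tool_rot: [180.0, -0.0, -31.3]
force: [1.3, -0.9, 0.4]
finger_gap: 0.702
time: 2.58
tool_pos: [0.4941, 0.3136, 0.2892]
tool_rot: [180.0, -0.0, -31.4]
force: [-0.0, -0.6, -0.6]
finger_gap: 0.703
```

View pics/c_wrist.png

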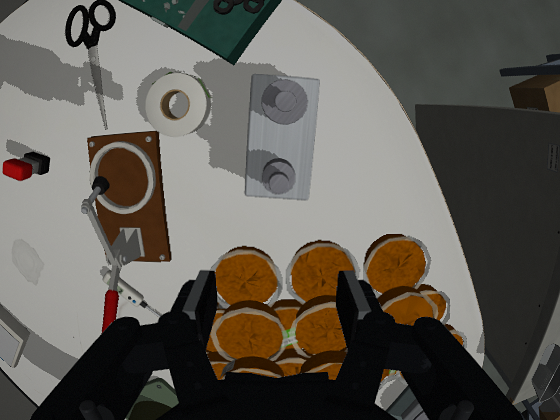

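Wrist view: the large weight's knob is near (287,98) and the small one's near (279,178) on the stand, with the label roll at (178,103). I'll refine with an enlarged crop.

```bash
python3 - <<'E'
import cv2
t=cv2.imread("pics/c_wrist.png")
cv2.imwrite("pics/c2.png",cv2.resize(t[60:210,200:350],None,fx=4,fy=4,interpolation=cv2.INTER_CUBIC))
E
```

```text
(no output)
```

View pics/c2.png

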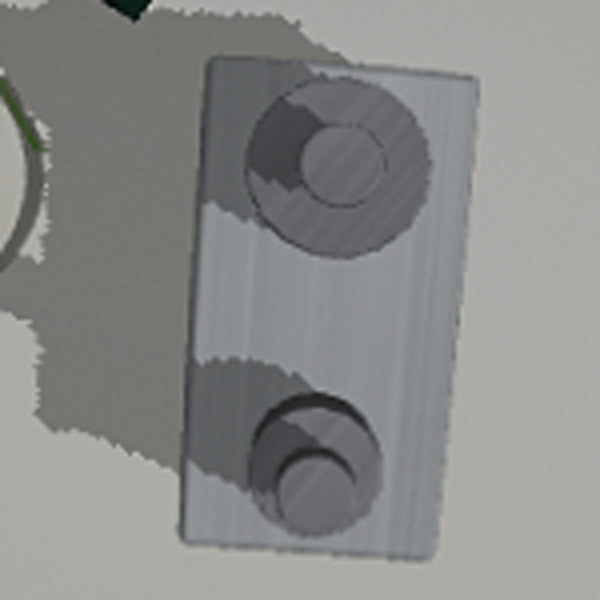

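```bash
python3 - <<'E'
from h import *
c=cam("wrist"); 
L=onz(c,200+344/4,60+166/4,.123); S=onz(c,200+316/4,60+495/4,.115); B=onz(c,200+339/4,60+168/4,.097)
print(L,S,np.linalg.norm((L-S)[:2]),B)
# diameter check
print(np.linalg.norm(onz(c,200+246/4,60+167/4,.097)-onz(c,200+432/4,60+167/4,.097)))
for p in [(208,57),(479,76),(432,560),(182,543)]: print(onz(c,200+p[0]/4,60+p[1]/4,.063))
o=bot.get_obs(); p=o["tool_pos"]; print(p,o["tool_rot"])
y=np.radians(o["tool_rot"][2]); d=L-p
print("tool dx,dy",d[0]*np.cos(y)+d[1]*np.sin(y), d[0]*np.sin(y)-d[1]*np.cos(y))
E
```

```text
[0.55001757 0.38531019 0.123     ] [0.50350146 0.32102616 0.115     ] 0.07934850131031916 [0.54970443 0.38560545 0.097     ]
0.045825149642300236
[0.53688917 0.43080887 0.063     ]
[0.59711772 0.388459   0.063     ]
[0.51624618 0.27646306 0.063     ]
[0.45740565 0.3184606  0.063     ]
[0.49438513 0.3134168  0.28969139] [-1.79980606e+02 -2.52976143e-02 -3.14537722e+01]
tool dx,dy 0.009943169649587372 -0.090359061226587
```

```bash
python3 -m creep '0.3 0.01 -0.04 0.03 0; 0.3 0.01 -0.09 0.07 0; 0.3 0.01 -0.09 0.1 0; 0.3 0.01 -0.09 0.13 0; 0.3 0.01 -0.09 0.13 0; 0.3 0.01 -0.09 0.13 0; 0.3 0.01 -0.09 0.13 0; 0.3 0.01 -0.09 0.13 0' 
python3 - <<'E'
from h import *
c=cam("wrist","pics/d_wrist.png")
E
```

```text
time: 3.4
tool_pos: [0.5516, 0.3867, 0.1635]
tool_rot: [-179.7, -0.2, -31.4]
force: [0.4, -0.6, 0.2]
finger_gap: 0.702
```

View pics/d_wrist.png

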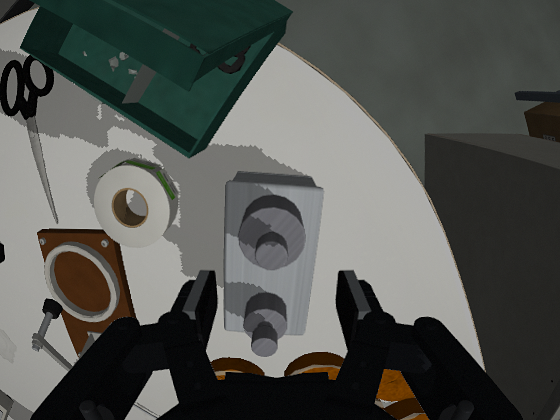

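Wrist view: the knob's top is near (270,246) and the jaws are centred near x=277. I check this against the projection.

```bash
python3 - <<'E'
from h import *
c=cam("wrist"); print(onz(c,270,250,.123),proj(c,[.5498,.3855,.123]),proj(c,[.5516,.3867,.155]),proj(c,[.5516,.3867,.123])); print(bot.get_obs()["tool_pos"])
im=c["frame"][220:280,235:310,::-1]; cv2.imwrite("pics/d2.png",cv2.resize(im,None,fx=8,fy=8,interpolation=cv2.INTER_CUBIC))
E
```

```text
[0.55095238 0.39071098 0.123     ] [272.96383816 257.67859302] [274.49016506 281.69189563] [274.48533905 254.7115379 ]
[0.55144759 0.38684146 0.16348439]
```

View pics/d2.png

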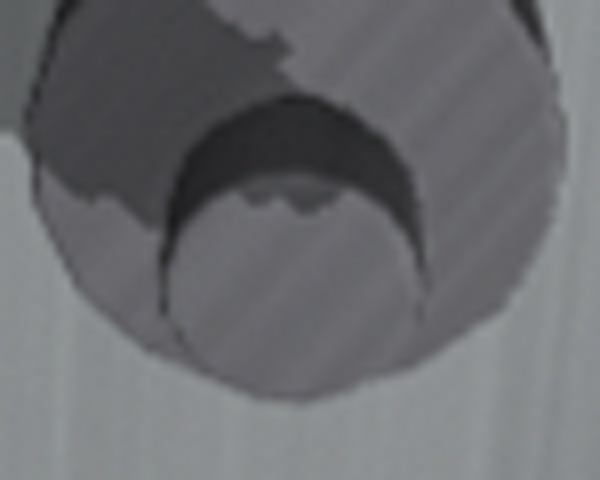

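```bash
python3 -m creep '0.3 -0.001 0.001 0.03 0; 0.3 -0.001 0.001 0.054 0; 0.3 -0.001 0.001 0.054 0; 0.3 -0.001 0.001 0.054 0; 0.6 -0.001 0.001 0.054 0; 0.8 -0.001 0.001 0.054 0; 1 -0.001 0.001 0.054 0; 1 -0.001 0.001 0.054 0' 50; python3 -m creep '1 0 0 0 0; 1 0 0 0 0; 1 0 0 0 0; 1 0 0 0 0'
```

```text
time: 4.17
tool_pos: [0.5492, 0.3872, 0.1077]
tool_rot: [-179.8, -0.1, -31.3]
force: [-1.5, -0.1, 4.8]
finger_gap: 0.209
time: 4.5
tool_pos: [0.5492, 0.3872, 0.1077]
tool_rot: [-179.8, -0.1, -31.3]
force: [-1.9, 0.4, 6.2]
finger_gap: 0.214
```

```bash
python3 -m creep '1 0 0 -0.01 0; 1 0 0 -0.03 0; 1 0 0 -0.06 0; 1 0 0 -0.1 0; 1 0 0 -0.14 0; 1 0 0 -0.18 0; 1 0 0 -0.2 0; 1 0 0 -0.2 0'; python3 -m creep '1 0 0 0 0;1 0 0 0 0;1 0 0 0 0'
python3 - <<'E'
from h import *
c=cam("wrist","pics/e_wrist.png")
E
```

```text
time: 5.17
tool_pos: [0.5509, 0.3873, 0.3133]
tool_rot: [-179.4, -0.4, -31.3]
force: [0.8, 0.4, -2.3]
finger_gap: 0.213
time: 5.42
tool_pos: [0.5465, 0.3851, 0.3005]
tool_rot: [179.6, 0.2, -31.3]
force: [-0.2, -0.0, -4.5]
finger_gap: 0.211
```

View pics/e_wrist.png

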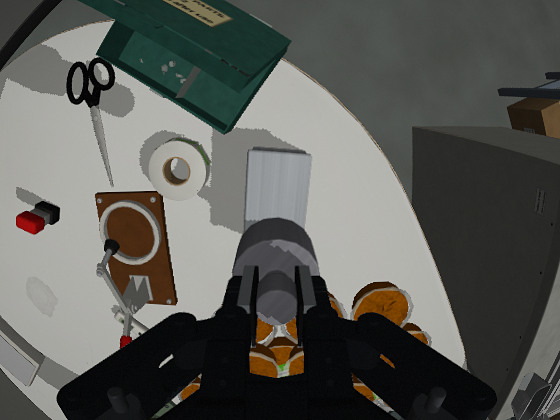

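The weight is lifted (4.5 N on the wrist) and still upright, and the stand is clear below it. The arm is away from the scale, so I look at it from the top and scene cameras.

```bash
python3 - <<'E'
from h import *
t=cam("top","pics/f_top.png"); s=cam("scene","pics/f_scene.png")
a=cv2.resize(t["frame"][140:245,335:440,::-1],None,fx=5,fy=5,interpolation=cv2.INTER_CUBIC)
cv2.imwrite("pics/f1.png",a)
E
```

```text
(no output)
```

View pics/f1.png

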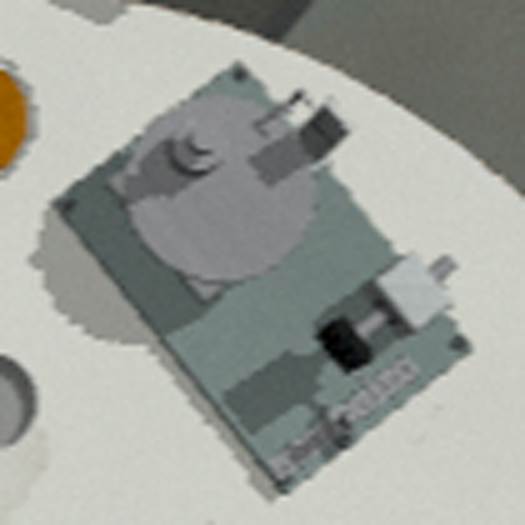

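View pics/f_scene.png

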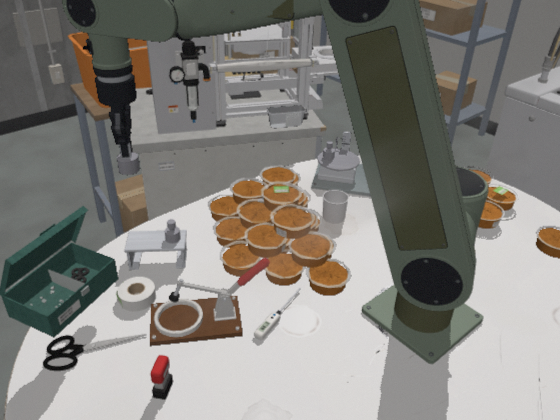

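Top view: pan centre at about (379.4,177.6), weight knob at about (374,170), black grip at about (404,208) and the mark rider near (400,225).

```bash
python3 - <<'E'
from h import *
t=cam("top")
pc=onz(t,379.4,177.6,.067); print("pan",pc)
print("diam",np.linalg.norm(onz(t,335+125/5,140+188/5,.067)-onz(t,335+318/5,140+188/5,.067)))
k=onz(t,335+198/5,140+147/5,.067+.052); print("knob",k,np.linalg.norm((k-pc)[:2]))
print("grip",onz(t,335+345/5,140+335/5,.09))
o=bot.get_obs();p=o["tool_pos"];y=np.radians(o["tool_rot"][2])
print(p,o["tool_rot"])
E
```

```text
pan [ 0.52636343 -0.27540882  0.067     ]
diam 0.13143319786989446
knob [ 0.5440538  -0.25075115  0.119     ] 0.030347161498259796
grip [ 0.4219886  -0.35002573  0.09      ]
[0.54755871 0.38568554 0.3028159 ] [ 1.79806867e+02  1.13019928e-01 -3.13454114e+01]
```

```bash
python3 -m creep '1 0.01 0.02 0 0; 1 0.025 0.05 0 0; 1 0.04 0.08 0 0; 1 0.055 0.11 0 0; 1 0.07 0.14 0 0; 1 0.085 0.165 0 0; 1 0.1 0.195 0 0; 1 0.115 0.225 0 0'; python3 -m creep '1 0.015 0.03 0 0; 1 0.03 0.06 0 0.04; 1 0.045 0.09 0 0.09; 1 0.06 0.12 0 0.15; 1 0.075 0.145 0 0.21; 1 0.09 0.175 0 0.27; 1 0.105 0.205 0 0.33; 1 0.115 0.22 0 0.38';  python3 -m creep '1 0 0 0 0;1 0 0 0 0'
python3 - <<'E'
from h import *
o=bot.get_obs();p=o["tool_pos"];y=np.radians(o["tool_rot"][2]);d=np.array([.5015,-.294])-p[:2]
print("tool dx,dy",d[0]*np.cos(y)+d[1]*np.sin(y), d[0]*np.sin(y)-d[1]*np.cos(y))
cam("wrist","pics/g_wrist.png")
E
```

```text
time: 6.28
tool_pos: [0.5289, 0.1327, 0.3048]
tool_rot: [180.0, 0.0, -31.3]
force: [-0.7, 0.4, -4.2]
finger_gap: 0.209
time: 6.95
tool_pos: [0.5123, -0.1171, 0.3049]
tool_rot: [179.9, -0.1, -53.4]
force: [0.6, 1.0, -4.1]
finger_gap: 0.208
time: 7.12
tool_pos: [0.5129, -0.1144, 0.3048]
tool_rot: [-180.0, 0.1, -53.2]
force: [1.0, 1.6, -3.7]
finger_gap: 0.209
tool dx,dy 0.13699525795044917 0.11664647593575733
```

View pics/g_wrist.png

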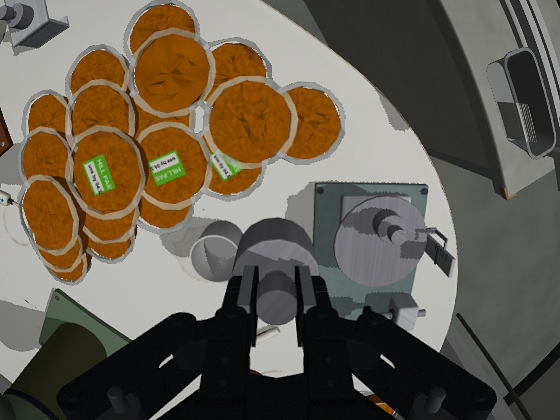

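```bash
python3 - <<'E'
import cv2
t=cv2.imread("pics/g_wrist.png")
cv2.imwrite("pics/g2.png",cv2.resize(t[175:335,305:465],None,fx=3.75,fy=3.75,interpolation=cv2.INTER_CUBIC))
E
```

```text
(no output)
```

View pics/g2.png

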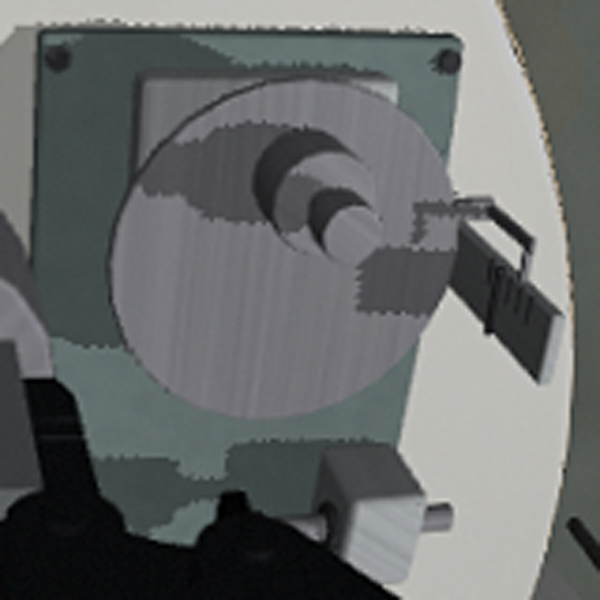

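```bash
python3 - <<'E'
from h import *
c=cam("wrist")
q=lambda p,z:onz(c,305+p[0]/3.75,175+p[1]/3.75,z)
P=np.array([q(p,.067)[:2] for p in [(110,275),(130,195),(200,115),(300,80),(390,105),(440,160),(458,220),(440,300),(380,370),(300,412),(240,418),(170,385),(125,330)]])
s=np.linalg.lstsq(np.c_[2*P,np.ones(len(P))],(P**2).sum(1),rcond=None)[0]
print("pan",s[:2],"r",np.sqrt(s[2]+s[0]**2+s[1]**2))
k=q((352,235),.119)[:2]; print("knob",k); d=k-s[:2]; print(np.hypot(*d),np.degrees(np.arctan2(d[1],d[0])))
a,b=q((38,35),.012),q((462,38),.012); e=b-a; print(a,b,np.hypot(*e[:2]),np.degrees(np.arctan2(e[1],e[0])))
# block top left edge
E
```

```text
pan [ 0.53120685 -0.27269219] r 0.06348702933543371
knob [ 0.55506134 -0.25429333]
0.030125645907411222 37.642834769915254
[ 0.53170043 -0.16596919  0.012     ] [ 0.63407315 -0.29893969  0.012     ] 0.16781336752840134 -52.40766767033057
```

```bash
python3 -m creep '1 0.02 0.015 0 0; 1 0.05 0.04 0 -0.01; 1 0.08 0.065 0 -0.01; 1 0.11 0.09 0 -0.01; 1 0.13 0.105 0 -0.01; 1 0.138 0.112 0 -0.01; 1 0.138 0.112 0.02 -0.01; 1 0.138 0.112 0.05 -0.01'; python3 -m creep '1 0 0 0.03 0; 1 0 0 0.06 0; 1 0 0 0.08 0; 1 0 0 0.09 0; 1 0 0 0.1 0; 1 0 0 0.1 0; 1 0 0 0.1 0; 1 0 0 0.1 0'
python3 - <<'E'
from h import *
o=bot.get_obs();p=o["tool_pos"];y=np.radians(o["tool_rot"][2]);d=np.array([.5055,-.292])-p[:2]
print("tool dx,dy",d[0]*np.cos(y)+d[1]*np.sin(y), d[0]*np.sin(y)-d[1]*np.cos(y),p[2])
cam("wrist","pics/i_wrist.png");cam("scene","pics/i_scene.png")
E
```

```text
time: 7.88
tool_pos: [0.5092, -0.2924, 0.2589]
tool_rot: [-179.8, -0.5, -52.5]
force: [0.9, -0.8, -4.8]
finger_gap: 0.207
time: 8.55
tool_pos: [0.5078, -0.2918, 0.1572]
tool_rot: [-179.9, -0.2, -52.5]
force: [0.1, 0.3, -3.3]
finger_gap: 0.21
tool dx,dy -0.001257899940353421 0.001961119601146669 0.15720595649254943
```

View pics/i_wrist.png

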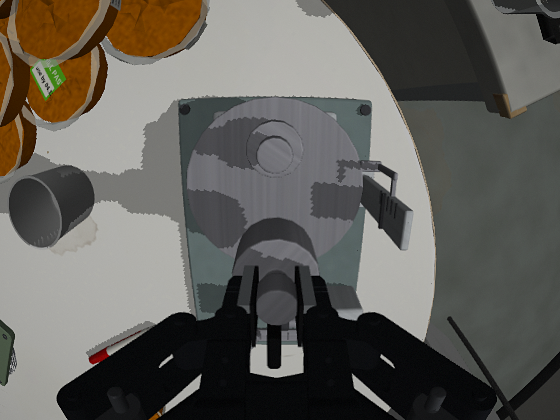

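Wrist view: the pan weight's knob at about (274,153) lines up with the carried weight at (275,270), and the free half of the pan lies below it. I lower in stages.

```bash
python3 - <<'E'
from h import *
c=cam("wrist"); print(onz(c,274,153,.119)-np.array([.53,-.273,0])); print(bot.get_obs()["tool_pos"])
E
python3 -m creep '1 -0.001 0.001 0.02 0; 1 -0.001 0.001 0.035 0; 1 -0.001 0.001 0.04 0; 1 -0.001 0.001 0.045 0; 1 -0.001 0.001 0.049 0; 1 -0.001 0.001 0.053 0; 1 -0.001 0.001 0.056 0; 1 -0.001 0.001 0.059 0'; python3 -m creep '1 0 0 0 0; 1 0 0 0 0; 1 0 0 0 0'
```

```text
[0.02548762 0.01793114 0.119     ]
[ 0.5074234  -0.29191741  0.15698417]
time: 9.37
tool_pos: [0.5056, -0.2914, 0.097]
tool_rot: [-180.0, -0.1, -52.5]
force: [-1.4, 0.8, 0.1]
finger_gap: 0.214
time: 9.62
tool_pos: [0.5055, -0.2913, 0.0969]
tool_rot: [-180.0, -0.1, -52.5]
force: [-1.0, 0.8, 0.1]
finger_gap: 0.21
```

```bash
python3 -m creep '0.75 0 0 0 0; 0.7 0 0 0 0; 0.65 0 0 0 0; 0.6 0 0 0 0; 0.55 0 0 0 0; 0.5 0 0 0 0; 0.5 0 0 0 0; 0.5 0 0 0 0'
python3 - <<'E'
from h import *
cam("wrist","pics/j_wrist.png")
E
```

```text
time: 10.28
tool_pos: [0.5051, -0.291, 0.0962]
tool_rot: [-180.0, -0.0, -52.5]
force: [0.5, 0.1, 0.1]
finger_gap: 0.498
```

View pics/j_wrist.png

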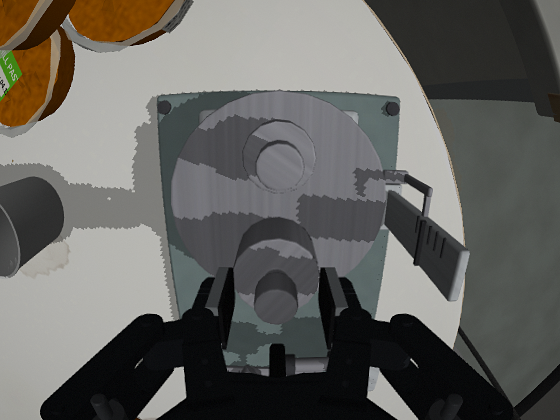

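The weight stands upright with its knob at (276,292), and the jaws are clear of it. I retreat upwards, then move sideways to view the pan and the slide.

```bash
python3 -m creep '0.5 0 0 -0.02 0; 0.5 0 0 -0.06 0; 0.5 0 0 -0.1 0; 0.5 0 0 -0.14 0; 0.5 0 0.03 -0.16 0; 0.5 0 0.07 -0.16 0; 0.5 0 0.11 -0.16 0; 0.5 0 0.15 -0.16 0';python3 -m creep '0.5 0 0.04 0 0; 0.5 0 0.04 0 0; 0.5 0 0.04 0 0; 0.5 0 0.04 0 0; 0.5 0 0.04 0 0'
python3 - <<'E'
from h import *
cam("wrist","pics/k_wrist.png");cam("scene","pics/k_scene.png")
E
```

```text
time: 11.0
tool_pos: [0.3852, -0.383, 0.2573]
tool_rot: [180.0, -0.1, -52.4]
force: [0.5, 0.0, -0.6]
finger_gap: 0.5
time: 11.42
tool_pos: [0.3551, -0.4058, 0.2561]
tool_rot: [-180.0, 0.0, -52.5]
force: [0.2, 0.2, -0.3]
finger_gap: 0.502
```

View pics/k_wrist.png

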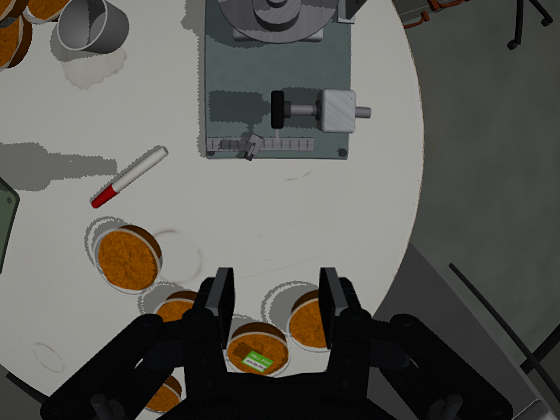

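View pics/k_scene.png

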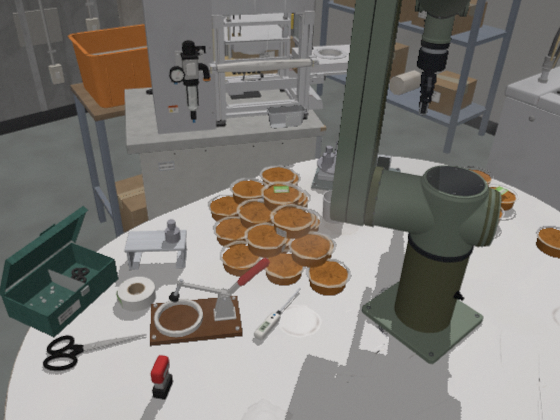

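```bash
python3 - <<'E'
import cv2
t=cv2.imread("pics/k_wrist.png")
cv2.imwrite("pics/k2.png",cv2.resize(t[80:165,195:360],None,fx=4.8,fy=4.8,interpolation=cv2.INTER_CUBIC))
E
```

```text
(no output)
```

View pics/k2.png

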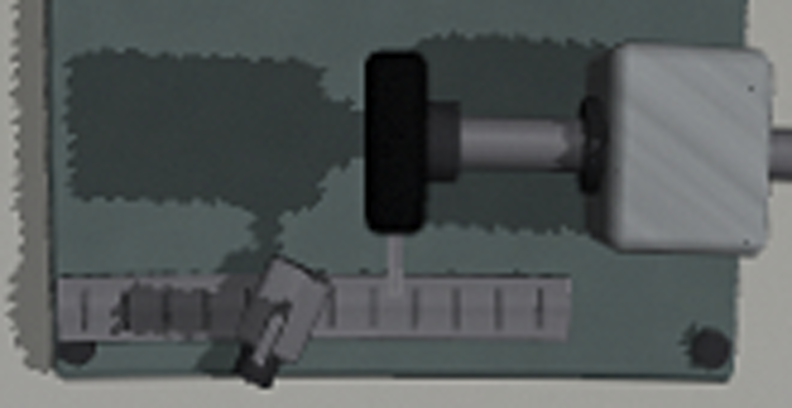

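```bash
python3 -m creep '0.5 -0.01 -0.01 0.03 0; 0.5 -0.02 -0.02 0.06 0; 0.5 -0.02 -0.02 0.09 0; 0.5 -0.02 -0.02 0.09 0; 0.5 -0.02 -0.02 0.09 0; 0.5 -0.02 -0.02 0.09 0'
python3 - <<'E'
from h import *
c=cam("wrist","pics/l_wrist.png")
cv2.imwrite("pics/l2.png",cv2.resize(c["frame"][90:240,190:390,::-1],None,fx=4,fy=4,interpolation=cv2.INTER_CUBIC))
E
```

```text
time: 12.02
tool_pos: [0.3592, -0.3793, 0.1678]
tool_rot: [180.0, -0.2, -52.5]
force: [0.5, -0.6, -0.5]
finger_gap: 0.5
```

View pics/l2.png

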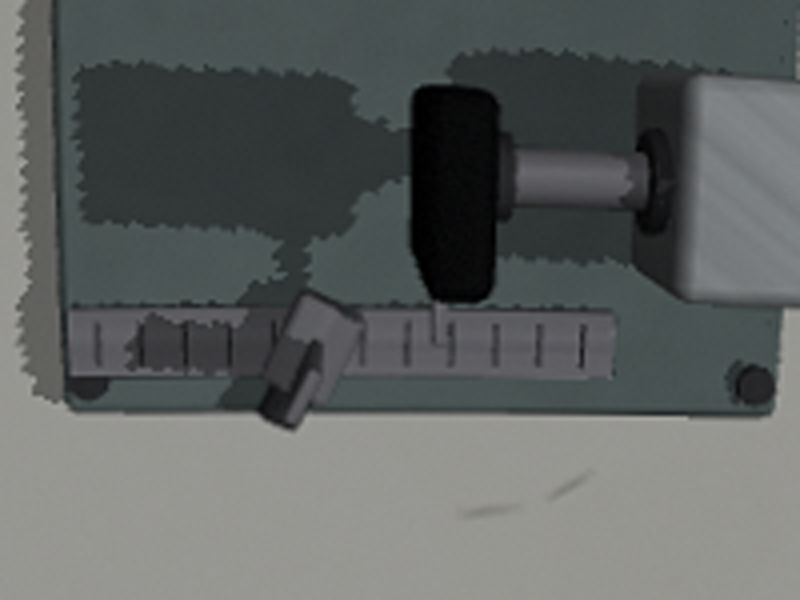

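View pics/l_wrist.png

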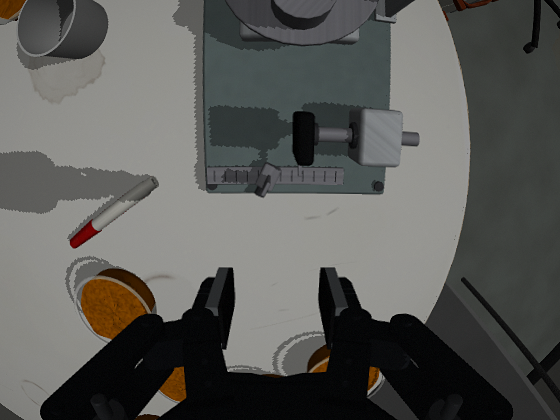

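```bash
python3 - <<'E'
from h import *
c=cam("wrist"); o,_=ray(c,276,216); print("cam",o, "nadir px",proj(c,[o[0]+1e-6,o[1],0.012]))
yw=np.radians(-52.45);ex=np.array([np.cos(yw),np.sin(yw)]);ey=np.array([-np.sin(yw),np.cos(yw)])
C=np.array([.480,-.3114])
def sc(u,v,z):
    w=onz(c,190+u/4,90+v/4,z)[:2]-C; return np.array([w@ex,w@ey])
for n,u,v,z in [("grip top c",455,190,.09),("gL",413,190,.09),("gR",498,190,.09),("ptr tip",440,342,.044),("plate fr",68,408,.012),("plate br",775,412,.012),("railL",70,345,.014),("railR",613,345,.014),("rider",320,340,.02),("bladetop",292,380,.056)]:
    print(n,sc(u,v,z)*1000)
print(sc(275,340,.014),sc(360,340,.014))
E
```

```text
cam [ 0.42598262 -0.32911087  0.30230914] nadir px [274.53142691 108.90778665]
grip top c [  0.10324276 -72.23854472]
gL [ -6.7476496  -72.30495198]
gR [  7.15673347 -72.13311502]
ptr tip [   1.67227525 -107.24807866]
plate fr [ -82.16468345 -128.96102526]
plate br [  85.63139391 -129.80463232]
railL [ -80.40412032 -113.51325234]
railR [  44.02041506 -113.78626217]
rider [ -22.99135102 -111.78680382]
bladetop [ -27.95821051 -112.29612342]
[-0.03324563 -0.11297123] [-0.01405005 -0.11304367]
```

```bash
python3 -m creep '0.5 0 0.03 0 0; 0.5 -0.005 0.06 0.01 0; 0.5 -0.005 0.06 0.02 0; 0.5 -0.005 0.06 0.02 0; 0.5 -0.005 0.06 0.02 0; 0.5 -0.005 0.06 0.02 0'
python3 - <<'E'
from h import *
c=cam("wrist","pics/m_wrist.png"); o,_=ray(c,276,216); nd=proj(c,[o[0]+1e-6,o[1],0.012]); print(o,nd)
v0=max(0,int(nd[1])-60)
print(v0)
cv2.imwrite("pics/m2.png",cv2.resize(c["frame"][v0:v0+90,200:320,::-1],None,fx=6,fy=6,interpolation=cv2.INTER_CUBIC))
E
```

```text
time: 12.62
tool_pos: [0.3082, -0.4115, 0.1473]
tool_rot: [-180.0, -0.1, -52.5]
force: [0.2, 0.1, -0.7]
finger_gap: 0.503
[ 0.37495892 -0.36086223  0.28104572] [275.37303859 109.03477493]
49
```

View pics/m2.png

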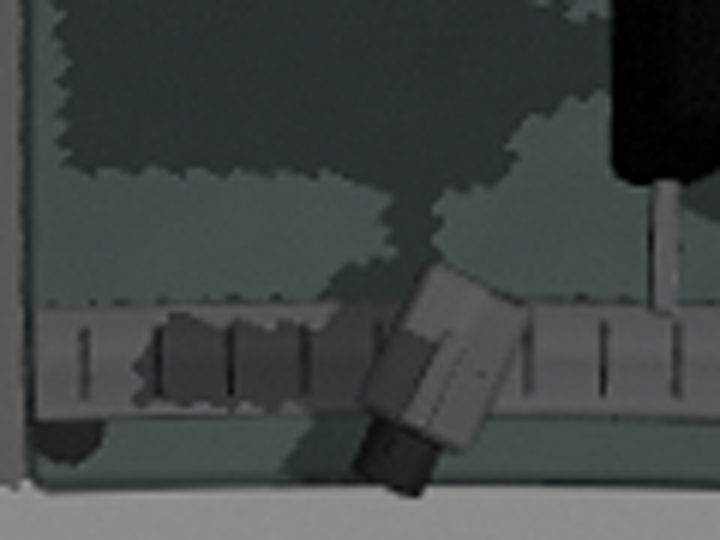

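```bash
python3 - <<'E'
from h import *
t=cv2.imread("pics/m_wrist.png")
a=t[88:136,252:316]; a=cv2.resize(a,None,fx=12,fy=12,interpolation=cv2.INTER_CUBIC)
a=np.clip((a.astype(float)-20)*2.0,0,255).astype(np.uint8)
cv2.imwrite("pics/m3.png",a)
E
```

```text
(no output)
```

View pics/m3.png

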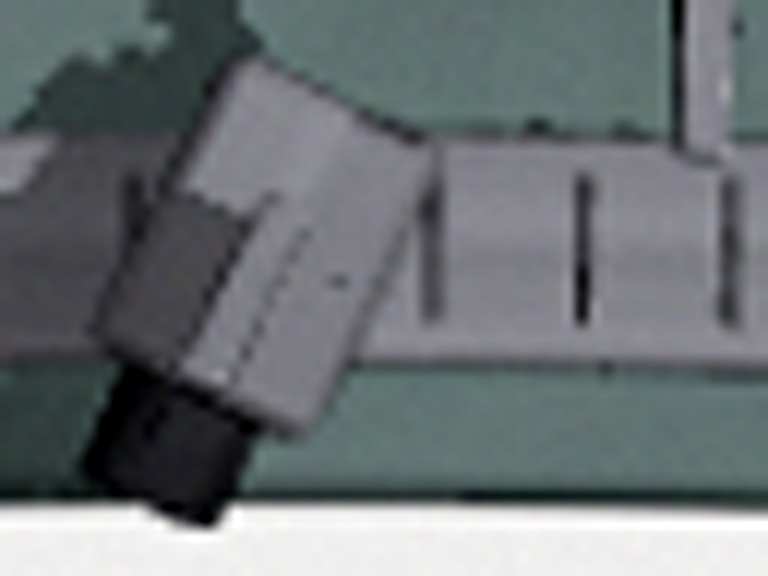

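```bash
cat > sc.py <<'E'
from h import *
yw=np.radians(-52.45);ex=np.array([np.cos(yw),np.sin(yw)]);ey=np.array([-np.sin(yw),np.cos(yw)])
C=np.array([.480,-.3114])
def sc(c,u,v,z):
    w=onz(c,u,v,z)[:2]-C; return np.array([w@ex,w@ey])*1000
E
python3 - <<'E'
from sc import *
c=cam("wrist")
q=lambda u,v,z: sc(c,252+u/12,88+v/12,z).round(1)
for n,u,v,z in [("b1",245,55,.02),("b2",435,145,.02),("b3",300,435,.02),("b4",95,330,.02),("bladeA",290,208,.056),("bladeB",215,378,.056),("bladeA low",290,208,.02),("bladeB low",215,378,.02),("screw",165,450,.02),("tick",582,250,.014),("tick",730,250,.014),("ptr",705,155,.044)]:
    print(n,q(u,v,z))
u=[ (245,55),(435,145),(300,435),(95,330)]
print(np.mean([q(a,b,.022) for a,b in u],0))
print("bolt/plate", sc(c,200+30/6,49+485/6,.012))
o,_=ray(c,276,216);w=o[:2]-C;print("cam",w@ex,w@ey)
E
```

```text
b1 [ -27.1 -100.1]
b2 [ -14.7 -106.1]
b3 [ -23.5 -125.5]
b4 [ -37.  -118.4]
bladeA [ -24.3 -110.7]
bladeB [ -28.5 -120.5]
bladeA low [ -24.2 -110.3]
bladeB low [ -29.1 -121.7]
screw [ -32.5 -126.5]
tick [  -4.5 -113. ]
tick [   5.5 -112.8]
ptr [   0.5 -107.1]
[ -25.575 -112.525]
bolt/plate [ -83.34913012 -129.31999944]
cam -0.024836214617220905 -0.11325963882470003
```

The rider sits twisted about 25° on the rail. Its body centre is at scale (-25.6,-112.5) mm and the near end of the blade is at about (-24.3,-110.7). The pointer tip is at (0.5,-107) and the grip is home at x≈0. The draw is therefore about 24–25 mm. I move over the grip.

```bash
python3 -m creep '0.5 0.01 -0.04 0 0; 0.5 0.02 -0.08 0 0; 0.5 0.025 -0.115 0 0; 0.5 0.025 -0.125 0 0; 0.5 0.025 -0.125 0.02 0; 0.5 0.025 -0.125 0.03 0; 0.5 0.025 -0.125 0.03 0;0.5 0.025 -0.125 0.03 0'
python3 - <<'E'
from sc import *
c=cam("wrist","pics/n_wrist.png"); p=bot.get_obs()["tool_pos"]; w=p[:2]-C; print(p,w@ex*1000,w@ey*1000)
E
```

```text
time: 13.38
tool_pos: [0.4208, -0.3543, 0.1153]
tool_rot: [180.0, 0.2, -52.5]
force: [0.4, -0.1, 0.2]
finger_gap: 0.502
[ 0.42119247 -0.35502217  0.11613718] -1.2558480834033312 -73.20957197062968
```

View pics/n_wrist.png

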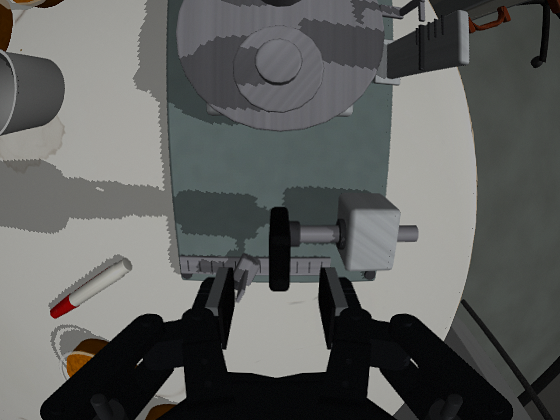

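Wrist view: the grip at (280,248) is centred between the jaws, and the right jaw sits in front of the block. I descend and pinch.

```bash
python3 -m creep '0.5 0.001 0 0.02 0; 0.5 0.001 0 0.04 0; 0.5 0.001 0 0.046 0; 0.5 0.001 0 0.046 0; 0.8 0.001 0 0.046 0; 1 0.001 0 0.046 0;1 0.001 0 0.046 0;1 0.001 0 0.046 0' 60; python3 -m creep '1 0 0 0 0; 1 0 0 0 0; 1 0 0 0 0'; python3 -m creep '1 0.002 0 0 0; 1 0.002 0 0 0; 1 0.002 0 0 0; 1 0.002 0 0 0'
python3 - <<'E'
from sc import *
o=bot.get_obs();p=o["tool_pos"]; w=p[:2]-C; print(p,w@ex*1000,w@ey*1000,o["force"][:2]@ex)
E
```

```text
time: 14.1
tool_pos: [0.422, -0.3554, 0.0718]
tool_rot: [180.0, 0.1, -52.6]
force: [-3.5, 3.1, 5.4]
finger_gap: 0.132
time: 14.35
tool_pos: [0.422, -0.3554, 0.0718]
tool_rot: [180.0, 0.1, -52.6]
force: [-3.4, 2.5, 5.5]
finger_gap: 0.131
time: 14.68
tool_pos: [0.422, -0.3555, 0.0718]
tool_rot: [180.0, 0.3, -52.5]
force: [-7.5, 6.2, 10.5]
finger_gap: 0.124
[ 0.4220335  -0.35545684  0.07178222] -0.3986638217339572 -72.80770096869585 -9.474432383737303
```

The slide is at its home stop: TCP x is -0.4 mm in the scale frame and did not move under the push. Now I pull.

```bash
python3 -m creep '1 -0.004 0 0 0; 1 -0.008 0 0 0; 1 -0.012 0 0 0; 1 -0.016 0 0 0; 1 -0.02 0 0 0; 1 -0.024 0 0 0; 1 -0.027 0 0 0; 1 -0.027 0 0 0'; python3 -m creep '1 0 0 0 0; 1 0 0 0 0; 1 0 0 0 0'
python3 - <<'E'
from sc import *
o=bot.get_obs();p=o["tool_pos"]; w=p[:2]-C; print(p,w@ex*1000,w@ey*1000,o["force"][:2]@ex)
c=cam("wrist","pics/o_wrist.png"); cam("scene","pics/o_scene.png"); cam("top","pics/o_top.png")
E
```

```text
time: 15.35
tool_pos: [0.4088, -0.338, 0.0719]
tool_rot: [-180.0, -0.4, -52.6]
force: [4.1, -5.9, -1.0]
finger_gap: 0.126
time: 15.6
tool_pos: [0.4091, -0.3384, 0.0719]
tool_rot: [-180.0, -0.4, -52.6]
force: [3.9, -5.5, -1.6]
finger_gap: 0.122
[ 0.40907997 -0.33840902  0.07187972] -21.8091214788992 -72.68768312098904 6.784623926186542
```

View pics/o_wrist.png

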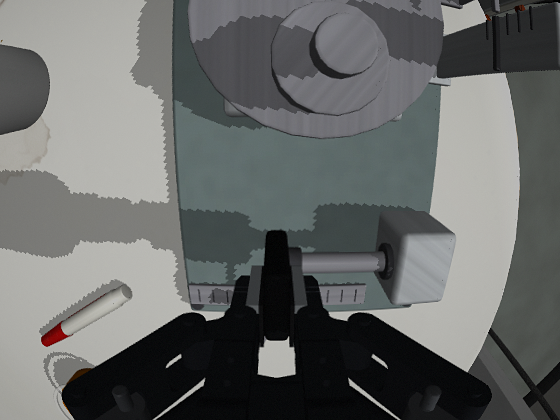

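```bash
python3 -m creep '1 -0.002 0 0 0; 1 -0.003 0 0 0; 1 -0.003 0 0 0; 1 -0.003 0 0 0; 1 -0.003 0 0 0'
python3 - <<'E'
from sc import *
o=bot.get_obs();p=o["tool_pos"]; w=p[:2]-C; print(p,w@ex*1000,w@ey*1000,o["force"][:2]@ex)
t=cam("top"); s=cam("scene")
print(proj(s,[.56,-.3,.08]),proj(s,[.37,-.34,.05]))
A=cv2.resize(t["frame"][140:240,335:435,::-1],None,fx=4,fy=4,interpolation=cv2.INTER_CUBIC)
B=cv2.resize(s["frame"][120:220,300:400,::-1],None,fx=4,fy=4,interpolation=cv2.INTER_CUBIC)
cv2.imwrite("pics/p.png",np.hstack([A,B]))
E
```

```text
time: 16.17
tool_pos: [0.4073, -0.3361, 0.0719]
tool_rot: [-180.0, -0.4, -52.6]
force: [3.6, -6.2, -1.9]
finger_gap: 0.124
[ 0.40734251 -0.33613511  0.07189428] -24.670831518028038 -72.67934558363753 7.146143976587667
[337.97345085 147.4784717 ] [392.86219598 176.68200215]
```

View pics/p.png

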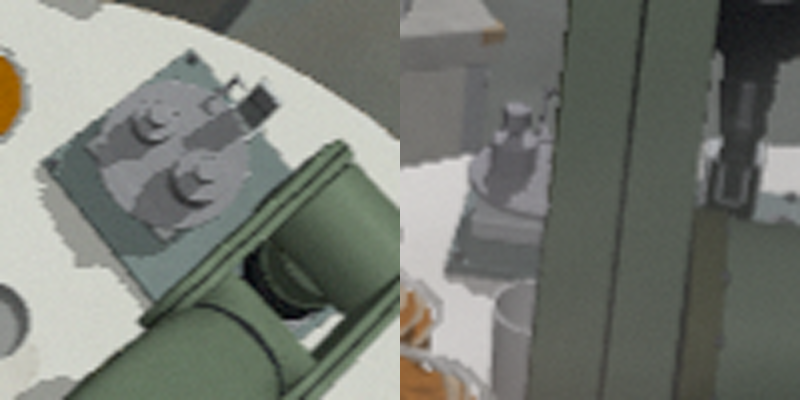

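Top view: both weights stand upright on the pan. The arm hides the slide and the mark in both fixed views. I cross-check the pointer-to-blade distance in the earlier wrist frame n, and check the pan pointer.

```bash
python3 - <<'E'
import cv2,numpy as np
t=cv2.imread("pics/n_wrist.png")
a=cv2.resize(t[245:300,225:300],None,fx=8,fy=8,interpolation=cv2.INTER_CUBIC)
a=np.clip((a.astype(float)-10)*1.8,0,255).astype(np.uint8); cv2.imwrite("pics/n2.png",a)
b=cv2.resize(t[0:90,370:480],None,fx=6,fy=6,interpolation=cv2.INTER_CUBIC); cv2.imwrite("pics/n3.png",b)
E
```

```text
(no output)
```

View pics/n2.png

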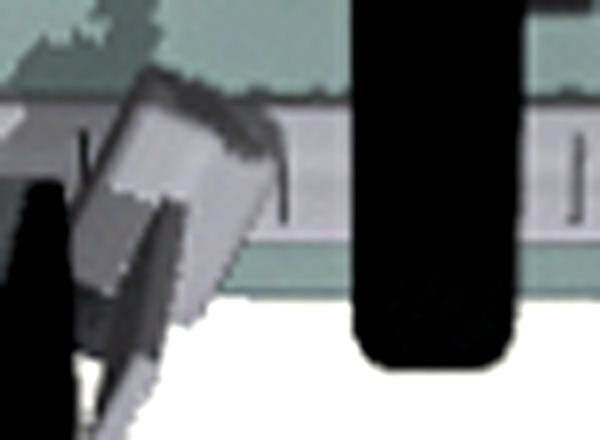

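View pics/n3.png

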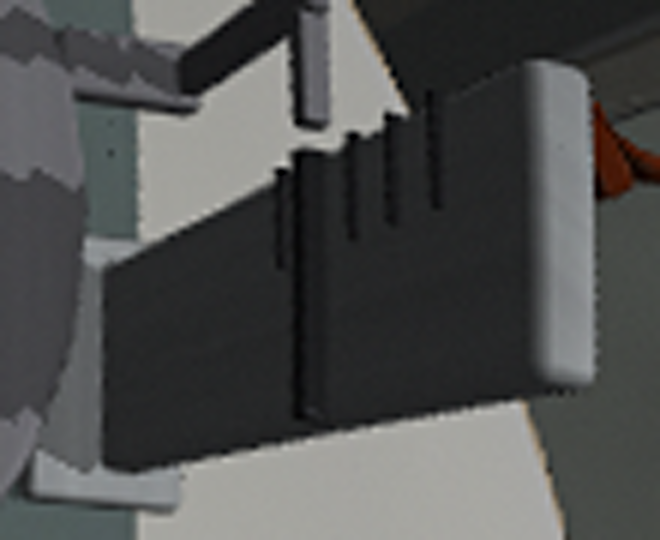

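```bash
python3 - <<'E'
from sc import *
import pickle
# rebuild camera of frame n from current extrinsics relative to tool
from scipy.spatial.transform import Rotation as Ro
c=cam("wrist"); o=bot.get_obs()
T=Ro.from_euler("xyz",o["tool_rot"],degrees=True).as_matrix(); p=o["tool_pos"]
# camera in tool
Rc=np.array(c["R"]);tc=np.array(c["t"])
Rct=Rc@T; tct=Rc@p+tc
Tn=Ro.from_euler("xyz",[180,0.1,-52.5],degrees=True).as_matrix(); pn=np.array([.4211,-.3549,.1160])
c["R"]=Rct@Tn.T; c["t"]=tct-c["R"]@pn
q=lambda u,v,z: sc(c,225+u/8,245+v/8,z).round(1)
for n,u,v,z in [("near low",173,203,.020),("near low",173,203,.022),("near low",173,203,.026),("near top",152,358,.056),("gripL",352,340,.09),("gripR",518,340,.09),("b1",147,75,.02),("b2",275,130,.02),("b2",275,145,.026),("b3",190,325,.026),("tick",84,165,.014),("tick",283,185,.014),("tick",577,175,.014)]: print(n,z,q(u,v,z))
E
```

```text
near low 0.02 [ -24.5 -113.9]
near low 0.022 [ -24.3 -112.8]
near low 0.026 [ -23.9 -110.6]
near top 0.056 [ -23.2 -109.9]
gripL 0.09 [ -4.8 -87.1]
gripR 0.09 [  7.1 -87.1]
b1 0.02 [-26.5 -99.6]
b2 0.02 [ -14.  -105.6]
b2 0.026 [ -13.7 -104.2]
b3 0.026 [ -22.7 -124.6]
tick 0.014 [ -34.1 -112.8]
tick 0.014 [ -13.7 -114.9]
tick 0.014 [  16.3 -113.8]
```

```bash
python3 -m creep '1 0 0 0 0; 1 0 0 0 0; 1 0 0 0 0; 1 0 0 0 0; 1 0 0 0 0; 1 0 0 0 0'
python3 - <<'E'
from sc import *
o=bot.get_obs();p=o["tool_pos"]; w=p[:2]-C; print(w@ex*1000+.4,o["force"],o["finger_gap"],o["time"])
c=cam("wrist"); cv2.imwrite("pics/q.png",cv2.resize(c["frame"][0:90,420:560,::-1],None,fx=5,fy=5,interpolation=cv2.INTER_CUBIC))
E
```

```text
time: 16.82
tool_pos: [0.4073, -0.3361, 0.0718]
tool_rot: [-180.0, -0.4, -52.6]
force: [3.3, -6.0, -1.5]
finger_gap: 0.127
-24.290757084348254 [ 3.26187399 -6.01244515 -1.53992277] 0.12721653278084452 16.8167
```

View pics/q.png

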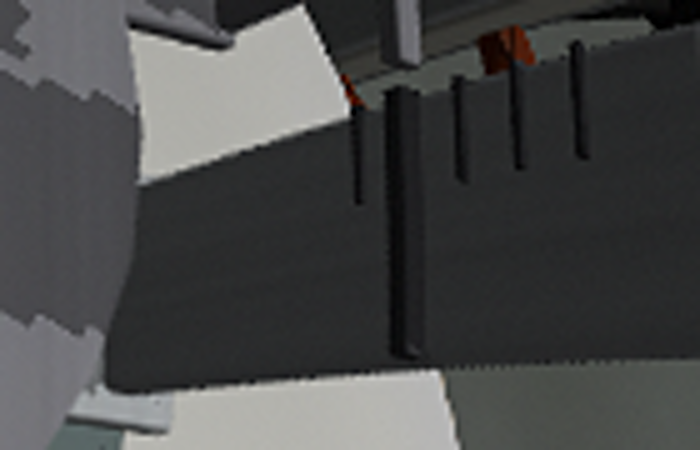

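The pan pointer's tip at (403,62) meets the thick line at (402,90), so the pan is at its line. The slide is steady at a draw of 24.3 mm with about 7 N of spring pull. I hand in.

```bash
python3 -c "
from cell import bot
print(bot.close_job())"
```

```text
the job is handed in; nothing more can be done
None
```

The job is handed in after about 17 s of robot time, with the arm still holding the hold slide out at the mark.

- **Weights:** I moved the large weight (0.4 kg) from the stand to the pan, beside the small one already there. The other small weight stayed on the stand. The last wrist picture showed the pan's pointer level with the thick line, and both pan weights stood upright in the top view.
- **Hold slide:** I pinched the grip, found its home stop by pushing gently, and drew it out 24.3 mm. It held steady against a spring pull of about 7 N, which fits the spring figures given.
- **Bystanders:** The arm kept clear of the label roll and the beaker throughout. I did not look at them again at the end.

**Uncertain points:**
- The mark's rider sits twisted about 25° on its rail. Depending on whether the blade's own plane or the rider's centre counts, the right draw is about 23.0 or 25.6 mm. I set it level with the near end of the blade, within about 1.3 mm of both.
- The gripper and arm hid the slide pointer and the mark while I was holding. The final slide position therefore rests on the arm's measured travel and earlier pictures; I had no direct final view of it.

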